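# Slide a sheet blank home in a spring nest

### The arm

A 6-joint arm with a two-finger parallel gripper is mounted at the origin on a cart in front of the work surface, level with it; the furniture and walls round the work are solid. World frame = base frame: x ahead of the robot, y to its left, z up, the work surface at z = 0. Lengths are in m, angles in rad, forces in N, time in s.
With the tool pointing down it reaches from about 0.35 to 0.775 m from the base axis. Payload 5.5 kg.
Tool frame: the origin (TCP) lies on the centre line of the jaws, within the pads' length; the fingertips stand 11 mm ahead of it and the grasp point (between the pads) lies 8 mm behind it (env.tip_reach is the distance from the TCP to the fingertips, in m); z points along the fingers, x is the direction in which the jaws open and shut, and the axes are right-handed (so a half turn about z gives the same grasp; the last joint's range is limited). The gripper opens to 85 mm and grips with 20 to 120 N. Pads are 22 mm wide; open, the fingers measure 114 mm over their backs; the gripper's body (76 mm by 85 mm) begins 54 mm behind the grasp point. The pads swing forward as they close: fully open they stand 13 mm farther back than shut.
Start: joints at [-1.458, 0.313, 0.046, 1.304, 0, 1.431], TCP at [0.144, -0.557, 0.242] pointing down, gripper open.
Joint ranges: [-2.76, 2.76], [-0.86, 1.69], [-1.03, 1.26], [-2.2, 2.34], [-1.47, 1.5], [-3.14, 3.14]. Speed limits (rad/s): [2.57, 2.57, 3.14, 3.14, 3.14, 3.14].

### API

Orientations are given as a unit quaternion [w, x, y, z].
In Python, from workcell import env gives the robot as it stands.
- The arm moves only by the tool carry_out, never from a script. Its argument "moves" is one flat list of numbers, 7 for each row, row after row: the gripper command: -1 is shut, 1 is fully open, values between are in proportion, then the shift along the tool's x, y, z in m, then the turn, a rotation vector about the tool's x, y, z in degrees. A call has exactly 5 rows; each row shifts and turns the pose as measured when the row begins, along the tool's axes as they then stand; what a row does not reach is not made up. A row lasts 1/8 s, in which the tool goes at most 62.5 mm and 10.7 degrees, less where a joint would pass 70% of its speed; a pose out of reach is approached as far as the arm can. A call is refused whole if a number of a shift passes 0.0625 or a number of a turn 10.7, either way. A call with a gripper value outside its range is refused whole. The fingers move at their own pace and stop on an object; "squeeze" is the grip in N (left out, the last holds). Time passes only in rows, so rows that do not move let the fingers close, or fill a call up. It gives the time, the measured TCP pose, the force and the opening at its end, in the units of the state.
- env.get_state(): the state, without advancing time (a new reading comes with each control period).
- env.read_camera(name): name is "scene" or "top"; returns the picture (420x560x3 uint8, red, green, blue); there is no depth.
- env.calibration(name): a dict with "camera_matrix" (3x3 intrinsics, pixels), "k1" (the pictures are not rectified: a ray, as slopes to the right and down, at radius r is drawn at 1 + k1 r^2 times it, then the intrinsics apply), "rvec" (rotation vector, rad) and "tvec" (3), from world to camera coordinates, as OpenCV has them. Camera axes: x right, y down, z forward; pixel columns grow to the right and rows downward; lengths in m; the calibration is good to about 2 mm. A picture is of the moment at which its call begins. calibration takes no time and is no camera call.
- env.hand_in(): hands the job in, once; it reports no verdict.
The state is a dict: "clock": time; "joint_pos": joint angles; "qvel": joint speeds; "tau": joint torques, N m; "tcp_pos": TCP position; "orientation": TCP orientation; "wrist_force": force on the tool from outside, world axes, zero at the start; "ft_torque": the same for the moment, N m; "finger_gap": finger opening in m.
Only numpy, scipy, OpenCV 4.12 (cv2) and the standard library are available. Lean on these libraries where they do the work, as an engineer would, in place of code of your own. Each camera call takes 0.05 s, during which the arm holds its last target. There are 200 camera calls.

### The job

A thin steel sheet lies loose on the sprung bed of the nest. Press lightly on top of the sheet with the fingertips so that the bed sinks, slide the sheet under the lip until its long edge is fully home against the back fence, then, still pressing, slide it along the fence until you feel it bear gently on the end stop, and let go with it home on both. Do not press hard or push the end stop out of its setting, which is held by light friction only and shifts at about 3 N, and leave the other things alone.

Things in the scene. Friction and masses are not known exactly. Their poses are not given: they have to be found in the camera images.
- nest: Fixed fixture on the bench: dark steel base 215 x 300 x 12 mm carrying a bright sprung bed, a back fence with a lip, and an end stop. Origin on the bench top, near the bed's middle. Its x axis points square to the fence, y along the fence towards the end stop, z up. It stands in another place and yaw (within 0.3 rad) each time.
- bed_top (a point): Point on top of the level aluminium bed, right above the nest's origin, 30 mm over the bench at rest; axes as the nest. The bed covers nest x -84 to +78 mm, y -135 to +100 mm. It sinks straight down (never tilts): it starts at about 2 N (1 to 3 N), takes 7 N per further mm, bottoms at 3 mm (23 N), and springs back when let go.
- fence_face (a point): Mid-length of the back fence's upright face, at nest x = +80 mm, y = -10 mm, 31.5 mm over the bench; axes as the nest; the face looks to nest -x and runs 125 mm each way along y. A sheet home on it has its centre at nest x = +30 mm.
- lip_edge (a point): Middle of the front edge of the lip's underside; axes as the nest. The lip overhangs the fence by 10 mm, 9 mm thick (44 mm over the bench with its screws), nose rounded. The underside, 31.8 mm over the bench, is 1.2 mm lower than the top of a sheet on the unloaded bed: the sheet slips under only while the bed is pressed down 1.3 to 2.3 mm, about 12 to 18 N.
- sheet_top (a point): Centre of the upper face of the loose steel sheet: 100 (its x) x 140 (its y) x 3 mm, 0.26 to 0.42 kg, dark dot near each corner, grey film on top that fingertips grip well (0.7 or more). Its x axis, the short side, points roughly to the fence, y roughly to the end stop, within 0.1 rad; z up. Dragging it on the bed while so pressed takes 4 to 7 N sideways. Over 25 N marks it.
- sheet_end (a point): Middle of the short edge of the sheet that faces the end stop, 70 mm along y from the sheet's centre, half-way up its 3 mm; axes as the sheet.
- stop_face (a point): Middle of the end stop's contact face, which looks to nest -y; axes as the nest. A small steel block; the face is 60 mm wide (x), from 4 mm below to 12 mm above this point. It sits on a slide along y at nest x = 0, at a setting that differs by up to 25 mm each time. Only friction holds it: a push of over about 3 N from the sheet (on top of the drag) shifts it.
- spare_plate: Bystander: loose plate, 116 x 166 x 10 mm, with blue-grey film, lying on the bench at the right; origin at the centre of its underside.
- try_square: Bystander: loose engineer's square 75 x 120 x 15 mm at the right; origin at the centre of its underside.
- marker: Bystander: black marker pen 132 x 16 x 16 mm lying in front of the nest; origin under its middle.
- nut: Bystander: hexagon nut 28 x 24 x 13 mm lying left of the nest; origin at the centre of its underside.
Things that resemble listed ones, but are neither listed nor needed, are in the scene too. Of the things that look like the part that bears sheet_top, the larger one is meant.

How it is judged:
By the outcome, as a careful person would: the job done as asked, in the order asked, and still so for the second after the job is handed in, with the robot touching nothing.
It also fails if it takes over 72 s, if anything falls off the work surface, if the arm or the gripper's body presses on something with over 40 N, if the wrist force passes 120 N, or if a joint passes its speed limit or range.

## Working session

There is one attempt and no reset: what is moved stays moved. The work goes in short steps, Python scripts to look and compute and a tool call to move; the robot and the scene stay as the last step left them, time stands still between calls to the robot, and variables do not carry over. Pictures are saved under pics/ and viewed, about 8 in all and at most 12, crops included, and the job is handed in when it is done.

Besides the shell and the picture viewer there is one more tool, called after "Emit:" in YAML: its name, and indented under it one key for each argument. carry_out: Moves the arm, as the interface text tells. Its arguments: {"type":"object","properties":{"moves":{"type":"array"},"squeeze":{"type":"number"}},"required":["moves"]}

```bash
mkdir -p pics; python3 - <<'E'
from workcell import env
import cv2
print(env.get_state())
for n in("scene","top"):
    im=env.read_camera(n); cv2.imwrite(f"pics/{n}0.png",im[:,:,::-1]); print(n,env.calibration(n))
print(env.tip_reach)
E
```

```text
{'clock': 0.0, 'joint_pos': array([-1.45761228e+00,  3.13994888e-01,  4.49585305e-02,  1.30360747e+00,
        8.68128483e-06,  1.43119493e+00]), 'qvel': array([ 0.00083158, -0.00285788, -0.00106361,  0.00026538, -0.00195883,
       -0.00087115]), 'tau': array([-5.89926967e-04, -4.80625033e+01,  2.98532653e+01,  1.91533560e-02,
       -2.16395433e-04, -1.74462343e-06]), 'tcp_pos': array([ 0.14374345, -0.55622267,  0.24140364]), 'orientation': array([-6.64789159e-04,  7.90601282e-01, -6.12330596e-01, -6.41396053e-04]), 'wrist_force': array([-1.05282783, -0.12415717,  0.67692644]), 'ft_torque': array([-0.07004251,  0.00237997, -0.03363526]), 'finger_gap': 0.08569699180945736}
scene {'camera_matrix': array([[446.68967706,   0.        , 279.66757201],
       [  0.        , 446.68967706, 207.17121463],
       [  0.        ,   0.        ,   1.        ]]), 'k1': -0.13099557505573398, 'rvec': array([ 0.63403431, -2.39329498,  1.49159772]), 'tvec': array([0.47149377, 0.15640472, 0.91885184])}
top {'camera_matrix': array([[411.2510462 ,   0.        , 277.12653751],
       [  0.        , 411.2510462 , 205.77913384],
       [  0.        ,   0.        ,   1.        ]]), 'k1': -0.04395306979465494, 'rvec': array([ 2.1783534 , -2.12039568,  0.16498888]), 'tvec': array([0.0081199 , 0.51462475, 1.07190701])}
0.011
```

View pics/scene0.png

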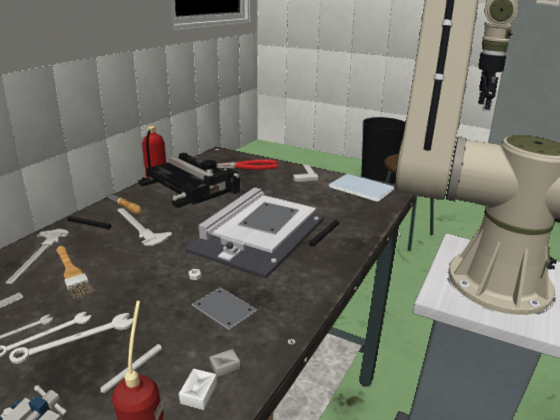

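View pics/top0.png

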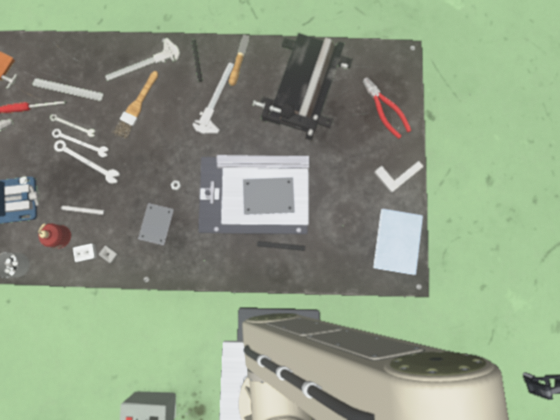

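Candidates for the sheet: the dark plate with four dots on the bright bed (top 269,196), and the smaller dotted plate on the bench (top 155,224). The blue-grey plate (top 398,241) is the spare. I choose the one on the bed, which is the larger. Next is a close crop to check it.

```bash
python3 - <<'E'
import cv2
im=cv2.imread("pics/top0.png")[145:243,190:320]
cv2.imwrite("pics/crop1.png",cv2.resize(im,None,fx=6,fy=6,interpolation=cv2.INTER_CUBIC))
im=cv2.imread("pics/scene0.png")[180:270,185:325]
cv2.imwrite("pics/crop2.png",cv2.resize(im,None,fx=5.7,fy=5.7,interpolation=cv2.INTER_CUBIC))
E
```

```text
(no output)
```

View pics/crop1.png

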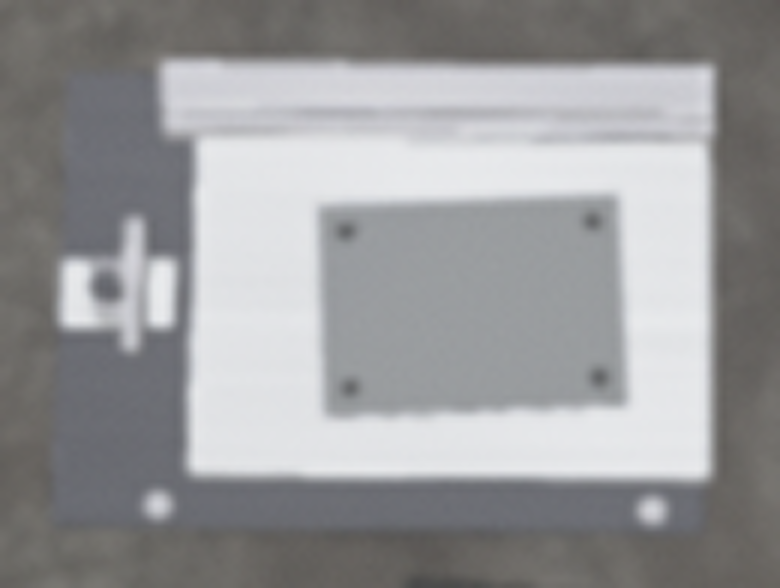

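View pics/crop2.png

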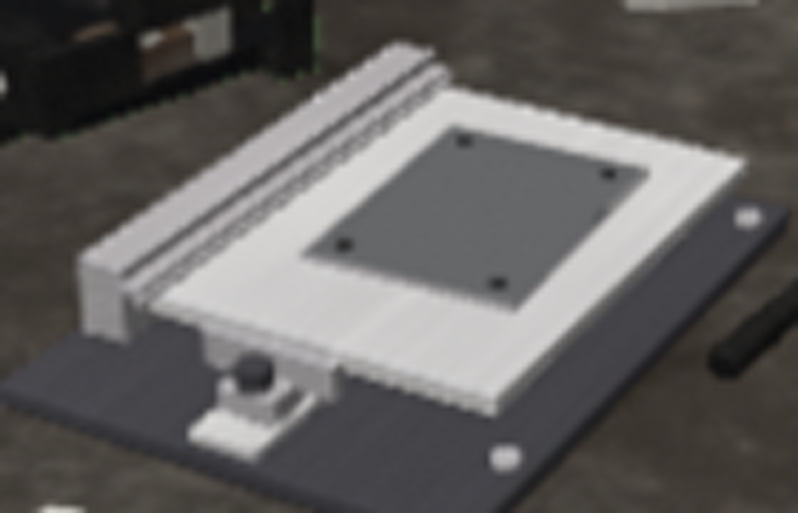

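Crop 1 confirms the larger dotted plate (corners about 319,205 / 616,195 / 628,404 / 325,415) lies on the bed. The stop's face is near x≈142 on the left, and the lip front is at y≈135. Now I locate them in the world frame.

```bash
cat > h.py <<'E'
import numpy as np, cv2
from workcell import env
from scipy.spatial.transform import Rotation as R
def px2w(name,uv,z):
    c=env.calibration(name); K=c["camera_matrix"]
    p=cv2.undistortPoints(np.array(uv,float).reshape(-1,1,2),K,np.array([c["k1"],0,0,0])).reshape(-1,2)
    Rm=cv2.Rodrigues(c["rvec"])[0]; o=-Rm.T@c["tvec"]
    d=np.c_[p,np.ones(len(p))]@Rm
    return o+d*((z-o[2])/d[:,2])[:,None]
def top(c,z,s=6,o=(190,145)): return px2w("top",(np.array(c,float)+.5)/s-.5+np.array(o),z)
def scn(c,z,s=5.7,o=(185,180)): return px2w("scene",(np.array(c,float)+.5)/s-.5+np.array(o),z)
E
python3 - <<'E'
from h import *
np.set_printoptions(precision=4,suppress=True)
bed=top([(195,137),(188,473),(712,478),(712,140)],.030);print("bed",bed)
sh=top([(319,205),(616,195),(628,404),(325,415)],.033);print("sheet",sh)
print("sides",[np.linalg.norm(sh[i]-sh[i-1]) for i in range(4)],"c",sh.mean(0))
st=top([(145,217),(138,352)],.0435);print("stop",st,np.linalg.norm(st[0]-st[1]))
lip=top([(165,133),(712,137)],.041);print("lip",lip)
base=top([(52,522),(703,528),(68,70)],.012);print("base",base)
a=lambda p,q:np.arctan2(*(p-q)[[1,0]])
print("yaw sheet y:",a(sh[0],sh[1])-np.pi/2,a(sh[3],sh[2])-np.pi/2,"x:",a(sh[0],sh[3]),a(sh[1],sh[2]))
print("yaw bed",a(bed[1],bed[2])-np.pi/2,a(bed[0],bed[1]),a(bed[3],bed[2]),"base",a(base[0],base[1])-np.pi/2,a(base[2],base[0]),"lip",a(lip[0],lip[1])-np.pi/2,"stop",a(st[0],st[1]))
print("scene sheet",scn([(453,125),(649,172),(518,308),(304,253)],.033))
print("scene bed",scn([(745,160),(494,404)],.030))
s=scn([(340,370),(207,328)],.0435);print("scene stop top",s)
E
```

```text
bed [[ 0.6178  0.1762  0.03  ]
 [ 0.463   0.1723  0.03  ]
 [ 0.4672 -0.0634  0.03  ]
 [ 0.6231 -0.061   0.03  ]]
sheet [[ 0.5869  0.1179  0.033 ]
 [ 0.5954 -0.0173  0.033 ]
 [ 0.4994 -0.0248  0.033 ]
 [ 0.4906  0.1115  0.033 ]]
sides [np.float64(0.09648902008653751), np.float64(0.13547340012970865), np.float64(0.09628964242149157), np.float64(0.13649042814822746)] c [0.5431 0.0468 0.033 ]
stop [[0.577  0.1952 0.0435]
 [0.5154 0.1954 0.0435]] 0.061607672831267335
lip [[ 0.6167  0.1885  0.041 ]
 [ 0.6218 -0.0601  0.041 ]]
base [[ 0.4407  0.2356  0.012 ]
 [ 0.4461 -0.0612  0.012 ]
 [ 0.6526  0.2396  0.012 ]]
yaw sheet y: 0.06260245368529405 0.06413152498809649 x: 0.06648332334122453 0.07705236970818319
yaw bed 0.017780910854231724 0.025575414228378005 0.015128076912969746 base 0.01815509892906353 0.019098298711974968 lip 0.02083979613792697 stop -0.0018687016004653523
scene sheet [[ 0.5947 -0.0139  0.033 ]
 [ 0.4955 -0.0175  0.033 ]
 [ 0.4856  0.1179  0.033 ]
 [ 0.5847  0.1236  0.033 ]]
scene bed [[ 0.4663 -0.056   0.03  ]
 [ 0.46    0.1814  0.03  ]]
scene stop top [[0.511  0.2089 0.0435]
 [0.5721 0.2091 0.0435]]
```

```bash
cat >> h.py <<'E'
def plan(tgt,yaw,n,zs=None):
    "rows of tool-frame shifts from the current pose to tgt, yaw about world z"
    s=env.get_state(); q=s["orientation"]; r0=R.from_quat(np.r_[q[1:],q[0]]); p0=s["tcp_pos"]
    X=r0.as_matrix()[:,0]; d=yaw-np.arctan2(X[1],X[0]); st=(np.array(tgt)-p0)/n
    for i in range(n):
        r=R.from_rotvec([0,0,d*i/n])*r0
        print(np.round(r.inv().apply(st),3).tolist(), round(-np.degrees(d)/n,2))
E
python3 - <<'E'
from h import *
plan([.543,.047,.12],1.635,20)
E
```

```text
[-0.024, -0.027, 0.006] -8.46
[-0.02, -0.03, 0.006] -8.46
[-0.015, -0.033, 0.006] -8.46
[-0.01, -0.035, 0.006] -8.46
[-0.005, -0.036, 0.006] -8.46
[0.0, -0.036, 0.006] -8.46
[0.006, -0.036, 0.006] -8.46
[0.011, -0.035, 0.006] -8.46
[0.016, -0.033, 0.006] -8.46
[0.02, -0.03, 0.006] -8.46
[0.024, -0.027, 0.006] -8.46
[0.028, -0.023, 0.006] -8.46
[0.031, -0.018, 0.006] -8.46
[0.034, -0.014, 0.006] -8.46
[0.035, -0.008, 0.006] -8.46
[0.036, -0.003, 0.006] -8.46
[0.036, 0.002, 0.006] -8.46
[0.035, 0.007, 0.006] -8.46
[0.034, 0.013, 0.006] -8.46
[0.032, 0.017, 0.006] -8.46
```

Emit:
carry_out:
  moves: [0.4,-0.024,-0.027,0,0,0,-8.5,0.4,-0.02,-0.03,0,0,0,-8.5,0.4,-0.015,-0.033,0,0,0,-8.5,0.4,-0.01,-0.035,0,0,0,-8.5,0.4,-0.005,-0.036,0,0,0,-8.5]

```text
clock: 0.72
tcp_pos: [0.2441, -0.4015, 0.2386]
orientation: [-0.003, 0.961, -0.275, -0.001]
wrist_force: [1.5, 0.5, 0.7]
finger_gap: 0.0601
```

Emit:
carry_out:
  moves: [0.4,0,-0.036,0,0,0,-8.5,0.4,0.006,-0.036,0,0,0,-8.5,0.4,0.011,-0.035,0,0,0,-8.5,0.4,0.016,-0.033,0,0,0,-8.5,0.4,0.02,-0.03,0,0,0,-8.5]

```text
clock: 1.35
tcp_pos: [0.3413, -0.2401, 0.2381]
orientation: [-0.005, 0.995, 0.104, -0.001]
wrist_force: [0.0, -0.8, 0.5]
finger_gap: 0.0597
```

```bash
python3 - <<'E'
from h import *
plan([.543,.047,.10],1.635,10)
E
```

```text
[0.026, -0.024, 0.014] -8.17
[0.029, -0.02, 0.014] -8.17
[0.031, -0.016, 0.014] -8.17
[0.033, -0.011, 0.014] -8.17
[0.035, -0.006, 0.014] -8.17
[0.035, -0.001, 0.014] -8.17
[0.035, 0.004, 0.014] -8.17
[0.034, 0.009, 0.014] -8.17
[0.032, 0.014, 0.014] -8.17
[0.03, 0.018, 0.014] -8.17
```

Emit:
carry_out:
  moves: [0.4,0.027,-0.025,0.012,0,0,-8.4,0.4,0.03,-0.02,0.012,0,0,-8.4,0.4,0.032,-0.016,0.012,0,0,-8.4,0.4,0.034,-0.011,0.012,0,0,-8.4,0.4,0.036,-0.006,0.012,0,0,-8.4]

```text
clock: 1.98
tcp_pos: [0.4462, -0.0851, 0.1773]
orientation: [-0.004, 0.885, 0.465, 0.001]
wrist_force: [-0.6, -0.1, 0.6]
finger_gap: 0.0596
```

Emit:
carry_out:
  moves: [0.4,0.036,-0.001,0.014,0,0,-8.4,0.4,0.036,0.004,0.014,0,0,-8.4,0.4,0.034,0.009,0.014,0,0,-8.4,0.4,0.032,0.014,0.014,0,0,-8.4,0.4,0.025,0.015,0.014,0,0,-6]

```text
clock: 2.6
tcp_pos: [0.5388, 0.0667, 0.1044]
orientation: [-0.004, 0.666, 0.746, 0.002]
wrist_force: [0.2, -0.5, 0.4]
finger_gap: 0.0596
```

```bash
cat >> h.py <<'E'
def pose():
    s=env.get_state(); q=s["orientation"]; m=R.from_quat(np.r_[q[1:],q[0]]).as_matrix()
    print("t",round(s["clock"],2),"p",np.round(s["tcp_pos"],4),"F",np.round(s["wrist_force"],2),"T",np.round(s["ft_torque"],3),"yaw",round(np.arctan2(m[1,0],m[0,0]),4),"z",np.round(m[:,2],4),"xz",round(m[2,0],4),"gap",round(s["finger_gap"],4))
E
python3 - <<'E'
from h import *
pose(); plan([.543,.047,.10],1.635,1); print(env.get_state()["joint_pos"])
E
```

```text
t 2.6 p [0.5388 0.0667 0.1044] F [ 0.16 -0.49  0.41] T [-0.049 -0.009  0.029] yaw 1.6829 z [-0.0046  0.0083 -1.    ] xz 0.0088 gap 0.0596
[-0.02, 0.002, 0.004] 2.75
[-0.02912792  0.33600583 -0.27277875  0.96688544  0.00815777 -0.14127889]
```

Emit:
carry_out:
  moves: [0.4,-0.01,0.001,0.01,-0.26,-0.5,2.75,0.4,-0.01,0.001,0.01,0,0,0,0.4,0,0,0.01,0,0,0,0.4,0,0,0.005,0,0,0,0.4,0,0,0,0,0,0]

```text
clock: 3.22
tcp_pos: [0.5408, 0.0455, 0.0656]
orientation: [-0.001, 0.685, 0.728, -0.001]
wrist_force: [-0.1, 1.0, -0.5]
finger_gap: 0.0598
```

```bash
python3 - <<'E'
from h import *
pose(); plan([.543,.047,.05],1.635,1)
cv2.imwrite("pics/top1.png",cv2.resize(env.read_camera("top")[145:243,190:320,::-1],None,fx=6,fy=6,interpolation=cv2.INTER_CUBIC))
E
```

```text
t 3.23 p [0.5408 0.0455 0.0656] F [-0.09  1.01 -0.47] T [ 0.026 -0.045  0.009] yaw 1.6314 z [-3.4e-03 -3.0e-04 -1.0e+00] xz -0.0001 gap 0.0598
[0.001, 0.002, 0.016] -0.21
```

View pics/top1.png

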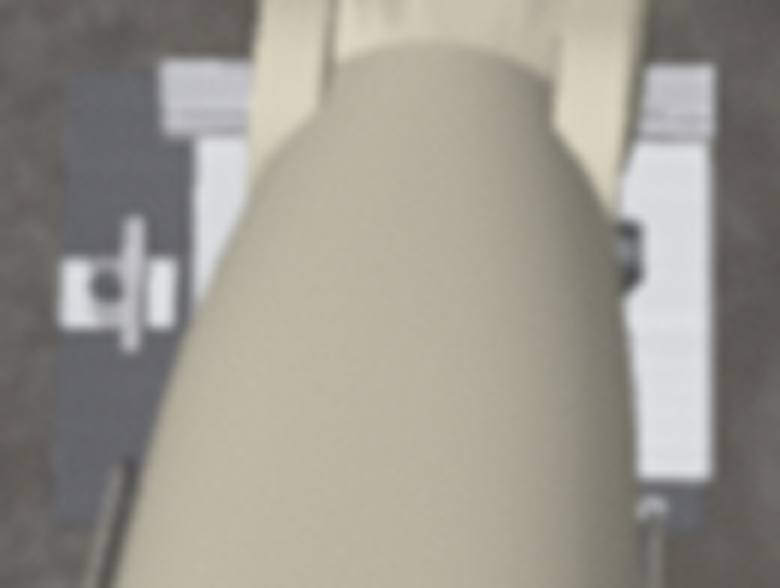

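The top view is now blocked by the forearm, though the stop at (130,285) is still visible. From here I use the scene camera and the force reading.

Emit:
carry_out:
  moves: [0.4,0,0.001,0.007,-0.2,0,0,0.4,0,0.001,0.006,0,0,0,0.4,0,0,0.003,0,0,0,0.4,0,0,0.002,0,0,0,0.4,0,0,0,0,0,0]

```text
clock: 3.9
tcp_pos: [0.5437, 0.0458, 0.0475]
orientation: [0.001, 0.685, 0.728, 0.001]
wrist_force: [-0.6, 0.6, -1.1]
finger_gap: 0.0597
```

Emit:
carry_out:
  moves: [0.4,0,0,0.001,0,0,0,0.4,0,0,0.001,0,0,0,0.4,0,0,0.001,0,0,0,0.4,0,0,0.001,0,0,0,0.4,0,0,0,0,0,0]

```text
clock: 4.53
tcp_pos: [0.544, 0.0459, 0.0436]
orientation: [0.001, 0.685, 0.728, 0.001]
wrist_force: [-0.7, 0.2, 0.7]
finger_gap: 0.0598
```

```bash
python3 -c "
from h import *
pose();pose()"
```

```text
t 4.53 p [0.544  0.0459 0.0436] F [-0.67  0.16  0.71] T [ 0.034  0.01  -0.011] yaw 1.632 z [ 3.1e-03 -2.0e-04 -1.0e+00] xz -0.0004 gap 0.0598
t 4.53 p [0.544  0.0459 0.0436] F [-0.67  0.16  0.71] T [ 0.034  0.01  -0.011] yaw 1.632 z [ 3.1e-03 -2.0e-04 -1.0e+00] xz -0.0004 gap 0.0598
```

Emit:
carry_out:
  moves: [0.4,0,0,0.0007,0,0,0,0.4,0,0,0.0007,0,0,0,0.4,0,0,0.0007,0,0,0,0.4,0,0,0,0,0,0,0.4,0,0,0,0,0,0]

```text
clock: 5.15
tcp_pos: [0.544, 0.0459, 0.0414]
orientation: [0.001, 0.685, 0.728, 0.001]
wrist_force: [-0.0, -0.6, 0.1]
finger_gap: 0.0599
```

Emit:
carry_out:
  moves: [0.4,0,0,0.0006,0,0,0,0.4,0,0,0.0006,0,0,0,0.4,0,0,0.0006,0,0,0,0.4,0,0,0,0,0,0,0.4,0,0,0,0,0,0]

```text
clock: 5.78
tcp_pos: [0.5441, 0.0458, 0.0395]
orientation: [0.001, 0.685, 0.728, 0.001]
wrist_force: [-0.2, -0.1, 0.0]
finger_gap: 0.0597
```

Emit:
carry_out:
  moves: [0.4,0,0,0.0006,0,0,0,0.4,0,0,0.0006,0,0,0,0.4,0,0,0.0003,0,0,0,0.4,0,0,0,0,0,0,0.4,0,0,0,0,0,0]

```text
clock: 6.4
tcp_pos: [0.5441, 0.0459, 0.0388]
orientation: [0.001, 0.685, 0.728, 0.001]
wrist_force: [-0.3, -0.0, 3.2]
finger_gap: 0.0597
```

Emit:
carry_out:
  moves: [0.4,0,0,0.0005,0,0,0,0.4,0,0,0.0005,0,0,0,0.4,0,0,0.0005,0,0,0,0.4,0,0,0,0,0,0,0.4,0,0,0,0,0,0]

```text
clock: 7.02
tcp_pos: [0.5441, 0.0459, 0.0386]
orientation: [0.002, 0.685, 0.728, 0.001]
wrist_force: [-0.6, -0.4, 4.0]
finger_gap: 0.0596
```

Emit:
carry_out:
  moves: [0.4,0,0,0.001,0,0,0,0.4,0,0,0.001,0,0,0,0.4,0,0,0.001,0,0,0,0.4,0,0,0.001,0,0,0,0.4,0,0,0.001,0,0,0]

```text
clock: 7.65
tcp_pos: [0.5441, 0.0459, 0.0373]
orientation: [0.002, 0.685, 0.728, 0.002]
wrist_force: [-4.6, -0.4, 12.3]
finger_gap: 0.0595
```

```bash
python3 -c "
from h import *
pose()"
```

```text
t 7.65 p [0.5441 0.0459 0.0373] F [-4.56 -0.4  12.31] T [ 0.057  0.939 -0.042] yaw 1.632 z [ 5.9e-03 -5.0e-04 -1.0e+00] xz -0.0008 gap 0.0595
```

Emit:
carry_out:
  moves: [0.4,0,0,0.001,0.1,0,0.5,0.4,0,0,0.001,0.1,0,0.5,0.4,0,0,0.001,0.1,0,0.5,0.4,0,0,0.001,0,0,0.5,0.4,0,0,0.001,0,0,0.5]

```text
clock: 8.28
tcp_pos: [0.546, 0.046, 0.0376]
orientation: [0.003, 0.7, 0.714, 0.002]
wrist_force: [-3.0, -0.5, 11.1]
finger_gap: 0.0601
```

```bash
python3 -c "
from h import *
pose()"
```

```text
t 8.28 p [0.546  0.046  0.0376] F [-2.99 -0.47 11.13] T [0.058 0.678 0.214] yaw 1.5895 z [ 6.3e-03 -8.0e-04 -1.0e+00] xz -0.0009 gap 0.0601
```

Emit:
carry_out:
  moves: [0.4,0,0.003,0.0013,0.1,0,0,0.4,0,0.003,0.0013,0.1,0,0,0.4,0,0.003,0.0013,0.1,0,0,0.4,0,0.003,0.0013,0,0,0,0.4,0,0.003,0.0013,0,0,0]

```text
clock: 8.9
tcp_pos: [0.5583, 0.0466, 0.0368]
orientation: [-0.0, 0.7, 0.714, -0.001]
wrist_force: [-7.1, 0.4, 16.3]
finger_gap: 0.0598
```

```bash
python3 -c "
from h import *
pose()
cv2.imwrite('pics/s2.png',cv2.resize(env.read_camera('scene')[180:270,185:325,::-1],None,fx=5.7,fy=5.7,interpolation=cv2.INTER_CUBIC))"
```

```text
t 8.9 p [0.5583 0.0466 0.0368] F [-7.08  0.36 16.32] T [ 0.159  1.358 -0.039] yaw 1.5899 z [-1.8e-03 -9.0e-04 -1.0e+00] xz -0.0009 gap 0.0598
```

View pics/s2.png

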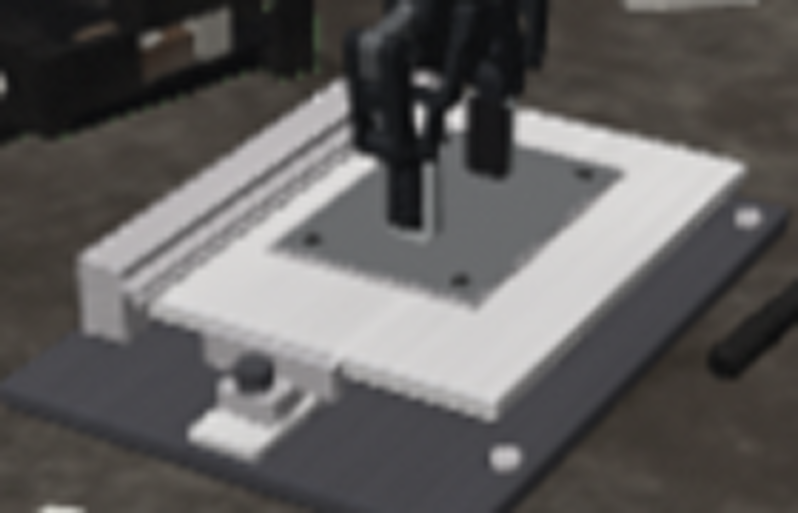

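```bash
python3 - <<'E'
from h import *
a=lambda p,q:np.arctan2(*(p-q)[[1,0]])
def rep(c,z):
    s=scn(c,z); print(np.round(s,4).tolist(),"yaw near edge",a(s[1],s[0])-np.pi/2,"left edge",a(s[2],s[1]))
rep([(649,172),(518,308),(304,253)],.033)
rep([(623,172),(475,305),(272,248)],.031)
b=scn([(745,160),(494,404),(160,300)],.030);print("bed",a(b[1],b[0])-np.pi/2,b)
b=scn([(745,165),(494,409),(160,305)],.028);print("bed",a(b[1],b[0])-np.pi/2,b)
E
```

```text
[[0.4955, -0.0175, 0.033], [0.4856, 0.1179, 0.033], [0.5847, 0.1236, 0.033]] yaw near edge 0.0728422846242236 left edge 0.05713244904631167
[[0.5072, -0.0151, 0.031], [0.5034, 0.1216, 0.031], [0.6008, 0.1238, 0.031]] yaw near edge 0.027736970888035506 left edge 0.022465909830453327
bed 0.026478110850634673 [[ 0.46628672 -0.05604646  0.03      ]
 [ 0.45999858  0.18138254  0.03      ]
 [ 0.61564225  0.1820782   0.03      ]]
bed 0.02508851659886613 [[ 0.46574972 -0.0551423   0.028     ]
 [ 0.45980692  0.18168108  0.028     ]
 [ 0.6153874   0.18259212  0.028     ]]
```

Emit:
carry_out:
  moves: [0.4,0,0.003,0.0012,0,0,0,0.4,0,0.003,0.0012,0,0,0,0.4,0,0.003,0.0012,0,0,0,0.4,0,0.003,0.0012,0,0,0,0.4,0,0.001,0.0012,0,0,0]

```text
clock: 9.57
tcp_pos: [0.5694, 0.0472, 0.0371]
orientation: [-0.001, 0.7, 0.714, -0.001]
wrist_force: [-5.9, -0.5, 14.7]
finger_gap: 0.0597
```

```bash
python3 -c "
from h import *
pose()"
```

```text
t 9.57 p [0.5694 0.0472 0.0371] F [-5.87 -0.47 14.66] T [0.088 1.235 0.043] yaw 1.5903 z [-3.e-03 -9.e-04 -1.e+00] xz -0.0009 gap 0.0597
```

Emit:
carry_out:
  moves: [0.4,0,0.002,0.0012,0,0,0,0.4,0,0.002,0.0012,0,0,0,0.4,0,0.002,0.0012,0,0,0,0.4,0,0.002,0.0012,0,0,0,0.4,0,0.002,0.0012,0,0,0]

```text
clock: 10.2
tcp_pos: [0.5769, 0.0477, 0.0371]
orientation: [-0.001, 0.7, 0.714, -0.002]
wrist_force: [-5.4, -1.1, 14.3]
finger_gap: 0.0599
```

```bash
python3 -c "
from h import *
pose()"
```

```text
t 10.2 p [0.5769 0.0477 0.0371] F [-5.39 -1.07 14.32] T [0.161 1.251 0.039] yaw 1.5906 z [-0.0049 -0.001  -1.    ] xz -0.0009 gap 0.0599
```

Emit:
carry_out:
  moves: [0.4,0,0.0015,0.0012,0,0,0,0.4,0,0.0015,0.0012,0,0,0,0.4,0,0.0015,0.0012,0,0,0,0.4,0,0.0012,0.0012,0,0,0,0.4,0,0.0012,0.0012,0,0,0]

```text
clock: 10.82
tcp_pos: [0.5797, 0.0479, 0.037]
orientation: [-0.003, 0.7, 0.714, -0.004]
wrist_force: [-8.4, -0.9, 16.4]
finger_gap: 0.0599
```

```bash
python3 -c "
from h import *
pose()"
```

```text
t 10.82 p [0.5797 0.0479 0.037 ] F [-8.45 -0.88 16.4 ] T [0.101 1.6   0.023] yaw 1.5907 z [-0.0099 -0.0015 -1.    ] xz -0.0013 gap 0.0599
```

Emit:
carry_out:
  moves: [0.4,0,0.0015,0.0011,0,0,0,0.4,0,0.0015,0.0011,0,0,0,0.4,0,0.0015,0.0011,0,0,0,0.4,0,0.0015,0.0011,0,0,0,0.4,0,0.0015,0.0011,0,0,0]

```text
clock: 11.45
tcp_pos: [0.5798, 0.0479, 0.037]
orientation: [-0.007, 0.7, 0.714, -0.008]
wrist_force: [-7.4, -0.7, 16.7]
finger_gap: 0.0597
```

```bash
python3 -c "
from h import *
pose()
cv2.imwrite('pics/s3.png',cv2.resize(env.read_camera('scene')[180:270,185:325,::-1],None,fx=5.7,fy=5.7,interpolation=cv2.INTER_CUBIC))"
```

```text
t 11.45 p [0.5798 0.0479 0.037 ] F [-7.4  -0.67 16.68] T [0.157 1.643 0.081] yaw 1.5909 z [-0.0206 -0.0024 -0.9998] xz -0.002 gap 0.0597
```

View pics/s3.png

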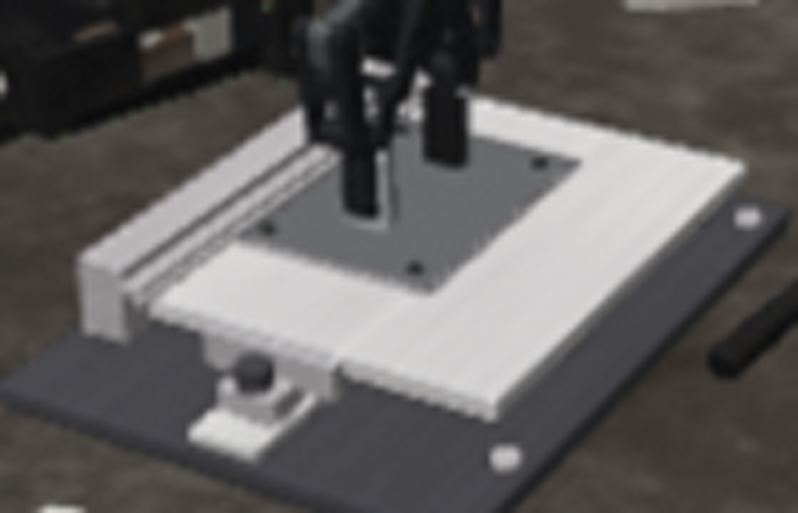

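The sheet is under the lip and stalled at the fence. Near edge runs (580,160)–(430,292) and the left corner under the lip is at about (240,238). Next, check its squareness and the distance left to the stop.

```bash
python3 - <<'E'
from h import *
a=lambda p,q:np.arctan2(*(p-q)[[1,0]])
s=scn([(580,160),(430,292),(240,238)],.031); print(s,"near yaw",a(s[1],s[0])-np.pi/2,"left",a(s[2],s[1]))
th=.0185; o=np.array([.5488,.0735]); M=np.array([[np.cos(th),np.sin(th)],[-np.sin(th),np.cos(th)]])
b=scn([(494,409)],.028)[0,:2]; ob=b-M.T@np.array([-.084,.1])   # nest origin as the scene camera sees it
print("nest sheet (scene)",(s[:,:2]-ob)@M.T)
print("stop (scene) top",(scn([(340,370),(207,328)],.0435)[:,:2]-ob)@M.T, "stop bottom", (scn([(338,398)],.0275)[:,:2]-ob)@M.T)
print("stop (top)",(top([(145,217),(138,352)],.0435)[:,:2]-o)@M.T)
E
```

```text
[[ 0.52933038 -0.01577185  0.031     ]
 [ 0.52449191  0.121787    0.031     ]
 [ 0.61736828  0.12341988  0.031     ]] near yaw 0.035159314389800134 left 0.01757937222290344
nest sheet (scene) [[-0.01814111 -0.09870525]
 [-0.02043406  0.03891957]
 [ 0.07245663  0.03883405]]
stop (scene) top [[-0.032326    0.1263017 ]
 [ 0.02878871  0.1253633 ]] stop bottom [[-0.02826151  0.12183251]]
stop (top) [[ 0.03044208  0.12119749]
 [-0.03115282  0.12245227]]
```

Emit:
carry_out:
  moves: [0.4,0.002,0.0004,0.0012,-0.3,0,0,0.4,0.003,0.0004,0.0012,-0.3,0,0,0.4,0.004,0.0004,0.0012,-0.3,0,0,0.4,0.004,0.0004,0.0012,0,0,0,0.4,0.004,0.0004,0.0012,0,0,0]

```text
clock: 12.12
tcp_pos: [0.5803, 0.0551, 0.0376]
orientation: [0.006, 0.702, 0.712, -0.01]
wrist_force: [-7.3, -8.8, 14.8]
finger_gap: 0.0599
```

```bash
python3 -c "
from h import *
pose()"
```

```text
t 12.12 p [0.5803 0.0551 0.0376] F [-7.26 -8.78 14.84] T [-1.302  1.358  0.122] yaw 1.5851 z [-0.0047 -0.0226 -0.9997] xz -0.0225 gap 0.0599
```

Emit:
carry_out:
  moves: [0.4,0.001,-0.0006,0.0012,0,0.5,0.1,0.4,0.001,-0.0004,0.0012,0,0.5,0.1,0.4,0.003,-0.0002,0.0012,0,0.4,0.1,0.4,0.003,0,0.0012,0,0.3,0,0.4,0.003,0,0.0012,0,0.3,0]

```text
clock: 12.75
tcp_pos: [0.5799, 0.0586, 0.0374]
orientation: [0.0, 0.706, 0.709, -0.001]
wrist_force: [-5.3, -8.1, 13.0]
finger_gap: 0.0598
```

```bash
python3 -c "
from h import *
pose()"
```

```text
t 12.75 p [0.5799 0.0586 0.0374] F [-5.34 -8.07 13.02] T [-1.236  1.     0.212] yaw 1.5752 z [-0.0013 -0.0016 -1.    ] xz -0.0016 gap 0.0598
```

Emit:
carry_out:
  moves: [0.4,0.003,-0.0006,0.0013,0,0.2,-0.3,0.4,0.004,-0.0004,0.0013,0,0.2,-0.3,0.4,0.004,-0.0002,0.0013,0,0.2,-0.3,0.4,0.004,0,0.0013,0,0.2,-0.1,0.4,0.004,0,0.0013,0,0.2,-0.1]

```text
clock: 13.38
tcp_pos: [0.5801, 0.0679, 0.0372]
orientation: [0.002, 0.701, 0.713, 0.0]
wrist_force: [-4.9, -7.9, 13.6]
finger_gap: 0.06
```

```bash
python3 -c "
from h import *
pose()"
```

```text
t 13.38 p [0.5801 0.0679 0.0372] F [-4.92 -7.9  13.57] T [-1.169  1.071  0.128] yaw 1.5879 z [ 0.0032 -0.003  -1.    ] xz -0.003 gap 0.06
```

Emit:
carry_out:
  moves: [0.4,0.005,-0.0004,0.0013,0,0.2,-0.1,0.4,0.005,-0.0004,0.0013,0,0.2,-0.1,0.4,0.005,-0.0003,0.0013,0,0.2,-0.1,0.4,0.005,-0.0002,0.0013,0,0.2,-0.1,0.4,0.005,0,0.0013,0,0.2,0]

```text
clock: 14.0
tcp_pos: [0.5798, 0.0835, 0.0373]
orientation: [0.004, 0.701, 0.713, 0.001]
wrist_force: [-5.9, -8.6, 14.0]
finger_gap: 0.0599
```

```bash
python3 -c "
from h import *
pose()"
```

```text
t 14.0 p [0.5798 0.0835 0.0373] F [-5.86 -8.59 14.02] T [-1.167  1.133  0.102] yaw 1.5883 z [ 0.0077 -0.0041 -1.    ] xz -0.0043 gap 0.0599
```

Emit:
carry_out:
  moves: [0.4,0.005,-0.0008,0.0013,0.1,0.2,-0.1,0.4,0.005,-0.0006,0.0013,0.1,0.2,-0.1,0.4,0.005,-0.0005,0.0013,0.1,0.2,0,0.4,0.005,-0.0004,0.0013,0.1,0.2,0,0.4,0.005,-0.0003,0.0013,0,0.2,0]

```text
clock: 14.62
tcp_pos: [0.5794, 0.0999, 0.0373]
orientation: [0.004, 0.702, 0.712, 0.001]
wrist_force: [-3.8, -7.6, 12.8]
finger_gap: 0.0596
```

```bash
python3 -c "
from h import *
pose()
cv2.imwrite('pics/s4.png',cv2.resize(env.read_camera('scene')[180:270,185:325,::-1],None,fx=5.7,fy=5.7,interpolation=cv2.INTER_CUBIC))"
```

```text
t 14.62 p [0.5794 0.0999 0.0373] F [-3.78 -7.62 12.83] T [-1.093  0.96   0.156] yaw 1.5854 z [ 0.0071 -0.0036 -1.    ] xz -0.0037 gap 0.0596
```

View pics/s4.png

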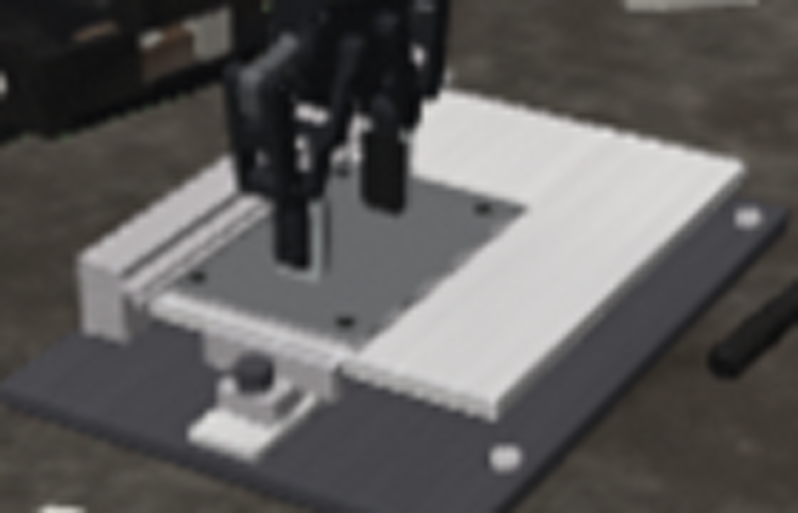

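```bash
python3 - <<'E'
from h import *
a=lambda p,q:np.arctan2(*(p-q)[[1,0]])
th=.0185; M=np.array([[np.cos(th),np.sin(th)],[-np.sin(th),np.cos(th)]])
b=scn([(494,409)],.028)[0,:2]; ob=b-M.T@np.array([-.084,.1])
s=scn([(525,208),(358,350),(170,290)],.031); print("near yaw",a(s[1],s[0])-np.pi/2,"left",a(s[2],s[1]))
print((s[:,:2]-ob)@M.T)
E
```

```text
near yaw 0.021405085338032093 left -0.008561208452702595
[[-0.01885541 -0.04531991]
 [-0.01925622  0.0926488 ]
 [ 0.07202901  0.09017791]]
```

Emit:
carry_out:
  moves: [0.4,0.005,-0.0006,0.0013,0.1,0.2,-0.1,0.4,0.005,-0.0006,0.0013,0.1,0.2,-0.1,0.4,0.005,-0.0005,0.0013,0.1,0.2,-0.1,0.4,0.004,-0.0004,0.0013,0.1,0.2,0,0.4,0.003,-0.0003,0.0013,0,0.2,0]

```text
clock: 15.3
tcp_pos: [0.5792, 0.114, 0.0373]
orientation: [0.003, 0.702, 0.712, 0.001]
wrist_force: [-4.3, -7.0, 13.4]
finger_gap: 0.0596
```

```bash
python3 -c "
from h import *
pose()"
```

```text
t 15.3 p [0.5792 0.114  0.0373] F [-4.29 -6.97 13.37] T [-1.199  0.964  0.128] yaw 1.5852 z [ 0.0064 -0.0022 -1.    ] xz -0.0023 gap 0.0596
```

Emit:
carry_out:
  moves: [0.4,0.003,-0.0005,0.0013,0.1,0.2,-0.1,0.4,0.003,-0.0004,0.0013,0.1,0.1,-0.1,0.4,0.003,-0.0004,0.0013,0,0.1,-0.1,0.4,0.003,-0.0003,0.0013,0,0.1,0,0.4,0.003,-0.0003,0.0013,0,0.1,0]

```text
clock: 15.92
tcp_pos: [0.579, 0.1202, 0.0374]
orientation: [0.006, 0.702, 0.712, -0.0]
wrist_force: [-4.6, -7.1, 13.1]
finger_gap: 0.0597
```

```bash
python3 -c "
from h import *
pose()"
```

```text
t 15.93 p [0.579  0.1202 0.0374] F [-4.61 -7.08 13.06] T [-1.106  0.962  0.076] yaw 1.5846 z [ 0.0084 -0.0087 -0.9999] xz -0.0089 gap 0.0597
```

Emit:
carry_out:
  moves: [0.4,0.0024,-0.0004,0.0013,0.1,0.2,-0.1,0.4,0.0024,-0.0004,0.0013,0.1,0.2,-0.1,0.4,0.0024,-0.0004,0.0013,0.1,0.2,0,0.4,0.0024,-0.0003,0.0013,0,0.2,0,0.4,0.0024,-0.0003,0.0013,0,0.2,0]

```text
clock: 16.55
tcp_pos: [0.5789, 0.1235, 0.0374]
orientation: [0.006, 0.703, 0.711, 0.0]
wrist_force: [-4.5, -6.8, 13.1]
finger_gap: 0.0599
```

```bash
python3 -c "
from h import *
pose()"
```

```text
t 16.55 p [0.5789 0.1235 0.0374] F [-4.55 -6.83 13.14] T [-1.057  0.918  0.168] yaw 1.5823 z [ 0.0083 -0.0077 -0.9999] xz -0.0078 gap 0.0599
```

Emit:
carry_out:
  moves: [0.4,0.0024,-0.0007,0.0013,0.1,0.2,-0.2,0.4,0.0024,-0.0006,0.0013,0.1,0.2,-0.2,0.4,0.0024,-0.0005,0.0013,0.1,0.2,-0.1,0.4,0.0024,-0.0004,0.0013,0.1,0.2,-0.1,0.4,0.0024,-0.0004,0.0013,0,0.2,-0.1]

```text
clock: 17.18
tcp_pos: [0.5791, 0.1257, 0.0376]
orientation: [0.006, 0.701, 0.713, -0.0]
wrist_force: [-4.2, -9.3, 13.6]
finger_gap: 0.0599
```

```bash
python3 -c "
from h import *
pose()"
```

```text
t 17.18 p [0.5791 0.1257 0.0376] F [-4.18 -9.27 13.58] T [-1.478  0.867  0.108] yaw 1.588 z [ 0.0083 -0.0089 -0.9999] xz -0.009 gap 0.0599
```

Fy rose from about 7 N to 9.3 N and the motion slowed, so this is likely contact with the stop. Checking before any more push.

```bash
python3 -c "
from h import *
cv2.imwrite('pics/s5.png',cv2.resize(env.read_camera('scene')[180:270,185:325,::-1],None,fx=5.7,fy=5.7,interpolation=cv2.INTER_CUBIC))
pose()"
```

```text
t 17.23 p [0.5791 0.1257 0.0376] F [-3.92 -9.31 13.42] T [-1.406  0.858  0.16 ] yaw 1.588 z [ 0.0085 -0.0089 -0.9999] xz -0.009 gap 0.0597
```

View pics/s5.png

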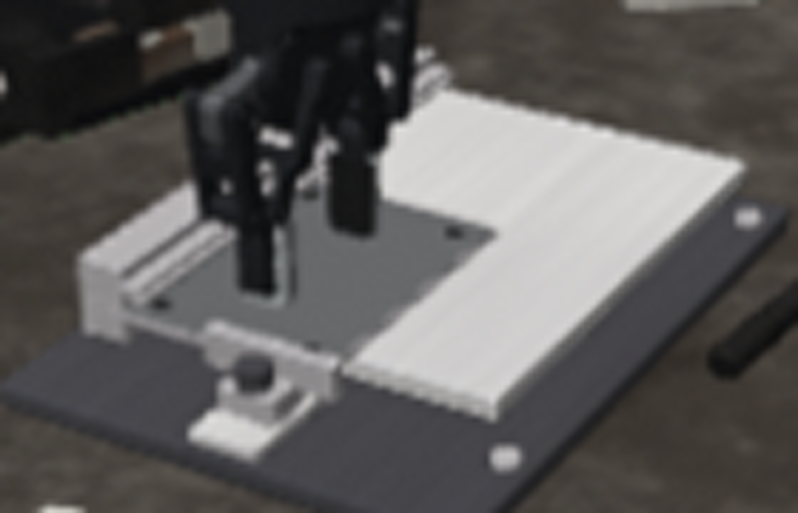

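Emit:
carry_out:
  moves: [0.4,0.0012,0.0006,0.0013,0,0.1,-0.05,0.4,0.001,0.001,0.0013,0,0.1,0,0.4,0.001,0.0013,0.0013,0,0.1,0,0.4,0.001,0.0015,0.0013,0,0.1,0,0.4,0.001,0.0015,0.0013,0,0,0]

```text
clock: 17.85
tcp_pos: [0.5791, 0.1256, 0.0372]
orientation: [0.004, 0.701, 0.713, -0.004]
wrist_force: [-8.2, -5.0, 17.8]
finger_gap: 0.0595
```

```bash
python3 - <<'E'
from h import *
pose()
a=lambda p,q:np.arctan2(*(p-q)[[1,0]])
th=.0185; M=np.array([[np.cos(th),np.sin(th)],[-np.sin(th),np.cos(th)]])
b=scn([(494,409)],.028)[0,:2]; ob=b-M.T@np.array([-.084,.1])
s=scn([(497,235)],.031); print((s[:,:2]-ob)@M.T)
E
```

```text
t 17.85 p [0.5791 0.1256 0.0372] F [-8.23 -5.   17.79] T [-0.479  1.804  0.273] yaw 1.5873 z [ 1.000e-04 -1.100e-02 -9.999e-01] xz -0.011 gap 0.0595
[[-0.02031573 -0.01761764]]
```

Emit:
carry_out:
  moves: [0.4,0.001,-0.0004,0.0011,0,0.2,-0.05,0.4,0.0014,-0.0003,0.0011,0,0.2,-0.05,0.4,0.0018,-0.0002,0.0012,0,0.1,0,0.4,0.002,0,0.0012,0,0.1,0,0.4,0.002,0,0.0012,0,0.1,0]

```text
clock: 18.48
tcp_pos: [0.579, 0.1257, 0.0377]
orientation: [0.006, 0.702, 0.712, -0.004]
wrist_force: [-5.1, -7.9, 13.3]
finger_gap: 0.0597
```

```bash
python3 -c "
from h import *
pose()"
```

```text
t 18.48 p [0.579  0.1257 0.0377] F [-5.08 -7.94 13.32] T [-1.176  1.089  0.156] yaw 1.584 z [ 0.0038 -0.0143 -0.9999] xz -0.0143 gap 0.0597
```

Emit:
carry_out:
  moves: [0.4,0.002,-0.0003,0.0013,0,0.2,-0.1,0.4,0.0022,-0.0003,0.0013,0,0.2,-0.1,0.4,0.0022,-0.0003,0.0013,0,0.2,-0.1,0.4,0.0022,-0.0003,0.0013,0,0.2,0,0.4,0.0022,-0.0003,0.0013,0,0.2,0]

```text
clock: 19.1
tcp_pos: [0.5789, 0.1257, 0.0378]
orientation: [0.009, 0.703, 0.711, -0.003]
wrist_force: [-4.9, -8.8, 14.0]
finger_gap: 0.06
```

```bash
python3 -c "
from h import *
pose()"
```

```text
t 19.1 p [0.5789 0.1257 0.0378] F [-4.87 -8.77 14.03] T [-1.361  0.914  0.154] yaw 1.5822 z [ 0.0084 -0.0171 -0.9998] xz -0.0172 gap 0.06
```

Stalled completely against the stop. Next is a last nudge to seat it on the fence with the yaw restored, then I ease the shear off and lift.

Emit:
carry_out:
  moves: [0.4,0.0012,0.0006,0.0012,0,0.2,-0.2,0.4,0.001,0.001,0.0011,0,0.2,-0.2,0.4,0.001,0.0012,0.0011,0,0.2,-0.2,0.4,0.001,0.0014,0.0011,0,0.1,-0.1,0.4,0.001,0.0014,0.0011,0,0.1,0]

```text
clock: 19.73
tcp_pos: [0.5793, 0.1256, 0.0375]
orientation: [0.005, 0.699, 0.715, -0.004]
wrist_force: [-6.7, -4.5, 15.7]
finger_gap: 0.0602
```

```bash
python3 -c "
from h import *
pose()"
```

```text
t 19.73 p [0.5793 0.1256 0.0375] F [-6.69 -4.54 15.65] T [-0.536  1.646  0.196] yaw 1.593 z [ 9.000e-04 -1.230e-02 -9.999e-01] xz -0.0123 gap 0.0602
```

Emit:
carry_out:
  moves: [0.4,0.001,0.0016,0.0011,0,0,0.12,0.4,0.001,0.0016,0.0011,0,0,0.05,0.4,0.0012,0.001,0.0011,0,0,0,0.4,0.0005,0.0004,0.0009,0,0,0,0.4,0.0002,0.0001,0.0007,0,0,0]

```text
clock: 20.35
tcp_pos: [0.5792, 0.1255, 0.0381]
orientation: [0.005, 0.701, 0.713, -0.009]
wrist_force: [-3.2, -1.3, 9.9]
finger_gap: 0.0599
```

```bash
python3 -c "
from h import *
pose()"
```

```text
t 20.35 p [0.5792 0.1255 0.0381] F [-3.18 -1.25  9.86] T [0.127 0.744 0.068] yaw 1.589 z [-0.0054 -0.0195 -0.9998] xz -0.0194 gap 0.0599
```

Yaw is 1.589 and the shear has mostly eased. Lifting straight up.

Emit:
carry_out:
  moves: [0.4,0,0,0.0003,0,0,0,0.4,0,0,-0.001,0,0,0,0.4,0,0,-0.002,0,0,0,0.4,0,0,-0.006,0,0,0,0.4,0,0,-0.02,0,0,0]

```text
clock: 20.98
tcp_pos: [0.5779, 0.1259, 0.0655]
orientation: [0.004, 0.701, 0.713, -0.01]
wrist_force: [0.5, -0.4, -0.5]
finger_gap: 0.0601
```

Emit:
carry_out:
  moves: [0.4,0,0,-0.04,0,0,0,0.4,0,0,-0.05,0,0,0,0.4,-0.06,0,-0.04,0,0,0,0.4,-0.06,0,0,0,0,0,0.4,-0.06,0,0,0,0,0]

```text
clock: 21.6
tcp_pos: [0.5844, -0.0431, 0.2]
orientation: [0.006, 0.697, 0.717, -0.009]
wrist_force: [0.4, -0.4, -0.4]
finger_gap: 0.0598
```

Emit:
carry_out:
  moves: [0.4,-0.06,0,0,0,0,0,0.4,-0.06,0,0,0,0,0,0.4,-0.06,0,0,0,0,0,0.4,-0.06,0,0,0,0,0,0.4,0,0,0,0,0,0]

```text
clock: 22.22
tcp_pos: [0.5909, -0.2954, 0.2067]
orientation: [0.008, 0.699, 0.715, -0.008]
wrist_force: [-0.1, 0.0, 0.6]
finger_gap: 0.0596
```

```bash
python3 - <<'E'
from h import *
pose()
a=cv2.resize(env.read_camera("top")[145:243,190:320,::-1],None,fx=6,fy=6,interpolation=cv2.INTER_CUBIC)
cv2.imwrite("pics/top6.png",a)
cv2.imwrite('pics/s6.png',cv2.resize(env.read_camera('scene')[180:270,185:325,::-1],None,fx=5.7,fy=5.7,interpolation=cv2.INTER_CUBIC))
E
```

```text
t 22.23 p [ 0.5909 -0.2954  0.2067] F [-0.15  0.04  0.55] T [ 0.089  0.018 -0.017] yaw 1.5937 z [-9.000e-04 -2.280e-02 -9.997e-01] xz -0.0228 gap 0.0596
```

View pics/top6.png

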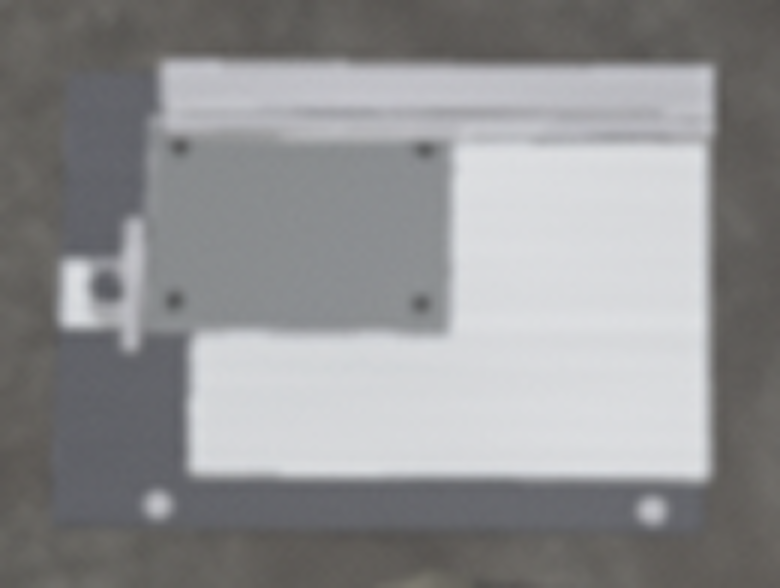

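View pics/s6.png

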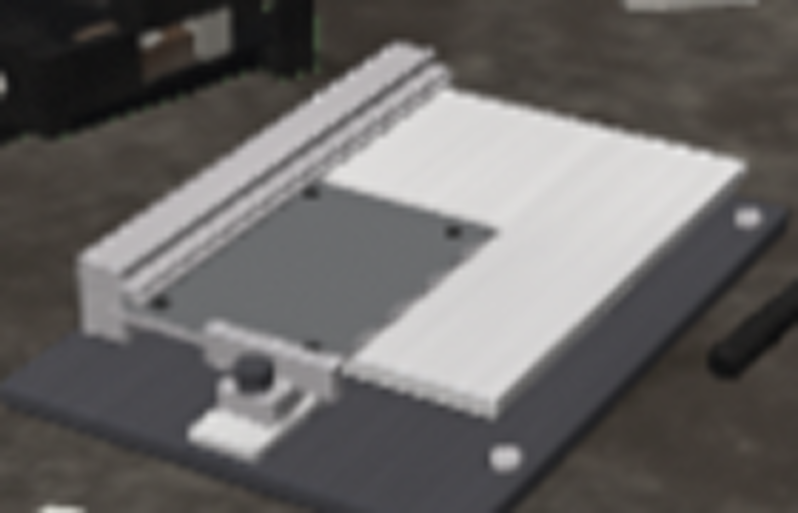

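```bash
python3 - <<'E'
from h import *
th=.0185; o=np.array([.5488,.0735]); M=np.array([[np.cos(th),np.sin(th)],[-np.sin(th),np.cos(th)]])
d=(top([(179,147),(425,150),(174,300),(420,303)],.0318)[:,:2]-o)@M.T
print(np.round(d,4).tolist(),"centre",d.mean(0))
print(env.hand_in())
E
```

```text
[[0.0657, 0.1084], [0.0653, -0.0042], [-0.0054, 0.1086], [-0.0057, -0.003]] centre [0.0299754  0.05245098]
the job is handed in; nothing more can be done
None
```

The sheet is home on both the back fence and the end stop, and the job is handed in at about 22 s of the 72 s allowed. No verdict came back.

**What I did:** I squared the sheet, pressing it down with the fingertips at about 11 to 18 N. I slid it under the lip until it stalled on the fence. Still pressing, I slid it along the fence until it bore gently on the stop, eased the sideways force and lifted straight off.

**Last checks:**
- **Fence:** in the top view the sheet's centre is at nest x = 30.0 mm, against a nominal 30. It is square to the fence within about 0.003 rad.
- **End stop:** the sheet's end is at nest y ≈ 122.4 mm, against 121 to 122 mm measured for the stop face. Pushing about 1 to 2.5 N above the drag gave no further motion. The stop shows at the same pixels as at the start.
- **Clear of everything:** the arm is away from the nest, with about 0 N at the wrist.

**What disagreed:** the scene camera read up to about 4 mm differently along the fence from the top camera. I relied on the feel of the contact and the top view instead. The cameras resolve only about 1 mm, so gaps smaller than that at the fence or stop are not ruled out. I did not check the bystanders in the last pictures.

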